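# Tuck the spill rail under the counter glass and hold it down

## Robot

A 6-joint arm with a two-finger parallel gripper is mounted at the origin on the work surface. World frame = base frame: x ahead of the robot, y to its left, z up, the work surface at z = 0. Lengths are in m, angles in rad, forces in N, time in s.
With the tool pointing down it reaches from about 0.275 to 0.85 m from the base axis. Payload 5.2 kg.
Tool frame: the origin (TCP) lies at the very end of the fingers, on their centre line; the grasp point (between the pads) lies 19 mm behind it; z points along the fingers, y is the direction in which the jaws open and shut (so a half turn about z gives the same grasp; the last joint's range is limited). The gripper opens to 85 mm and grips with 20 to 120 N. Pads are 22 mm wide; open, the fingers measure 114 mm over their backs; the gripper's body (76 mm by 85 mm) begins 54 mm behind the grasp point. The pads swing forward as they close: fully open they stand 13 mm farther back than shut.
Start: joints at [-0.203, 0.259, 1.535, -0, 1.348, -0.203], TCP at [0.55, 0, 0.231] pointing down, gripper open.
Joint ranges: [-3.14, 3.14], [-0.91, 2.08], [0.19, 2.58], [-1.22, 4.36], [0.22, 2.71], [-3.12, 3.12]. Speed limits (rad/s): [2.57, 2.57, 3.14, 3.14, 3.14, 3.14].

## Interface

Orientations are given as a rotation vector (axis times angle).
In Python, from cell import sensors, eyes, ticket gives the robot as it stands.
- The arm moves only by the tool send_rows, never from a script. Its argument "plan" is a list of rows, each a list of 5 numbers: the closure in counts, from 0 (fully open) to 255 (shut), then the shift along the world's x, y, z in mm, then the turn about the world's z in degrees. In form: [[claw, dx, dy, dz, roll], ...]. A call has 1 to 8 rows; each row is the pose to reach, as a shift and turn from the pose commanded when the call began; what a row does not reach only later rows make up. A row lasts 1/12 s, in which the tool goes at most 41.7 mm and 7.16 degrees, less where a joint would pass 70% of its speed; a pose out of reach is approached as far as the arm can. A call with a gripper value outside its range is refused whole. The fingers move at their own pace and stop on an object; "force" is the grip in N (left out, the last holds). Time passes only in rows, so rows that repeat a pose let the fingers close. It gives the time, the measured TCP pose, the force and the opening at its end, in the units of the state.
- sensors.sense(): the state, without advancing time (a new reading comes with each control period).
- eyes.snapshot(name): name is "scene" or "side" or "wrist"; returns a dict with "pixels" (384x512x3 uint8, red, green, blue), "camera_matrix" (3x3 intrinsics, pixels), "k1" (the pictures are not rectified: a ray, as slopes to the right and down, at radius r is drawn at 1 + k1 r^2 times it, then the intrinsics apply), "pose" (4x4, takes a point from camera to world coordinates). Camera axes: x right, y up, looking along -z (the intrinsics and any distortion apply to the point x, -y, -z); pixel columns grow to the right and rows downward; lengths in m; the calibration is good to about 2 mm. A picture is of the moment at which its call begins. There is no depth.
- ticket.hand_in(): hands the job in, once; it reports no verdict.
The state is a dict: "clock": time; "qpos": joint angles; "joint_vel": joint speeds; "effort": joint torques, N m; "tcp_pos": TCP position; "orientation": TCP orientation; "wrist_force": force on the tool from outside, world axes, zero at the start; "ft_torque": the same for the moment, N m; "gripper_width": finger opening in m.
Only numpy, scipy, OpenCV 4.12 (cv2) and the standard library are available. Lean on these libraries where they do the work, as an engineer would, in place of code of your own. Each camera call takes 0.05 s, during which the arm holds its last target.

## Task

Fit the aluminium spill rail to the loose glass top of the cupping counter: without lifting the glass or pushing it out of place, tuck the free edge of the rail's flat flange about 25 mm under the glass's front edge (the one with the adhesive band) along its whole length, the rail's ends in line with the sheet's corners. Press the rail flat onto the counter with about a kilogram's weight and finish still holding it pressed down with the gripper while the adhesive grabs. Leave the cups, bean boat and pitcher undisturbed.

Things in the scene. Friction and masses are not known exactly. Their poses are not given: they have to be found in the camera images.
- table: The fixed white counter top, level; origin at its middle; its surface is the work surface at z = 0.
- spill_rail: Loose aluminium rail, 320 mm long (y), 0.2 to 0.4 kg, flat on the counter left or right of the glass. Upright upstand along its front, 12 mm thick (x -6 to +6 mm), 32 mm high over the counter: grip it across its thickness. From its foot a flange 3 mm thick runs out to x = +66 mm: the free edge. Origin: mid-length, underside, below the upstand's middle; z up, x from upstand to free edge.
- rail_edge_left (a point): Corner of the flange's free edge at the rail's +y end, on the underside (66, 160, 0 mm in the rail's frame).
- rail_edge_right (a point): Corner of the flange's free edge at the rail's -y end, on the underside (66, -160, 0 mm in the rail's frame).
- glass_sheet: Loose clear glass sheet, greenish edges, 340 mm deep (x), 320 mm wide (y), 1.6 kg, on four black rubber bumpers: glass from 6 to 12 mm above the counter, air below. Origin: on the counter under the middle of the front edge; x points under the glass, away from the robot, y along the edge to the left. With the rail fitted the rail's axes are parallel to these, its origin at about (-41, 0, 0) mm.
- bumper_left (a point): Centre of the foot of the front left bumper (60, 135, 0 mm in the sheet's frame), 20 mm across: the space under the front edge is free for 50 mm, so a flange tucked 25 mm stays clear of the bumpers, and 35 mm of flange stays open between upstand and glass for a finger.
- bumper_right (a point): Centre of the foot of the front right bumper (60, -135, 0 mm in the sheet's frame), 20 mm across.
- glass_corner_left (a point): Top of the glass at the left end of its front edge (0, 160, 12 mm in the sheet's frame).
- glass_corner_right (a point): Top of the glass at the right end of its front edge (0, -160, 12 mm in the sheet's frame).
- glass_middle (a point): Centre of the top of the glass (170, 0, 12 mm in the sheet's frame).
- adhesive_bed: Thin grey band of slow-grabbing mounting adhesive on the counter, 58 by 310 mm, about 1 mm high, along the front edge of the glass; only to be seen: it neither blocks nor sticks in the simulation. Origin as the glass sheet's; the band goes from x = -46 to +12 mm.
- cup_a: Cupping glass full of coffee, 76 mm across the rim, 82 mm high, 0.3 kg, standing on the glass 110 mm or more behind the front edge; origin at the centre of its foot. To be left alone.
- cup_b: A second such cupping glass of coffee on the glass sheet, beside the first. To be left alone.
- sample_boat: Blue fluted paper boat of coffee beans, about 120 mm across and 30 mm high, on the counter on the other side from the rail; origin at the centre of its foot. To be left alone.
- pitcher: Steel pitcher, 100 mm across, 115 mm high, with a handle, standing on the counter to the right of the glass; origin at the centre of its foot. To be left alone.

How it is judged:
By the outcome, as a careful person would: the job done as asked, in the order asked, and still so for the second after the job is handed in, while the arm keeps its last pose, push and grip.
It also fails if it takes over 45 s, if anything falls off the work surface, if the arm or the gripper's body presses on something with over 40 N, if the wrist force passes 120 N, or if a joint passes its speed limit or range.

## Working session

There is one attempt and no reset: what is moved stays moved. The work goes in short steps, Python scripts to look and compute and a tool call to move; the robot and the scene stay as the last step left them, time stands still between calls to the robot, and variables do not carry over. Pictures are saved under pics/ and viewed, and the job is handed in when it is done.

Besides the shell and the picture viewer there is one more tool, called as name(argument=value, ...), one argument or row to a line, values as JSON. send_rows: Moves the arm, as the interface text tells. Its arguments: {"type":"object","properties":{"plan":{"type":"array","items":{"type":"array","items":{"type":"number"}}},"force":{"type":"number"}},"required":["plan"]}

```bash
ls; mkdir -p pics
python3 - <<'E'
from cell import sensors, eyes
import cv2
print(sensors.sense())
for n in ("scene","side","wrist"):
    s=eyes.snapshot(n); cv2.imwrite(f"pics/{n}0.png",s["pixels"][:,:,::-1]); print(n,s["camera_matrix"],s["k1"],s["pose"])
E
```

```text
pics
{'clock': 0.0, 'qpos': array([-2.02823965e-01,  2.59344032e-01,  1.53609211e+00, -1.72701792e-05,
        1.34801457e+00, -2.02777367e-01]), 'joint_vel': array([ 0.00231833,  0.00091143, -0.00077463,  0.00060223,  0.00232285,
        0.00079742]), 'effort': array([ 1.06436883e-04, -4.46029150e+01, -2.90570551e+01, -7.42485804e-05,
        1.18754001e-02, -2.51378208e-05]), 'tcp_pos': array([5.49462270e-01, 1.14790342e-04, 2.30470529e-01]), 'orientation': array([-2.22039809e+00, -2.22030313e+00,  1.62710584e-03]), 'wrist_force': array([-0.32402253,  0.34922655,  0.71456825]), 'ft_torque': array([-0.02973217, -0.01473472,  0.03878974]), 'gripper_width': 0.08546854690990745}
scene [[469.69273061   0.         249.02127731]
 [  0.         469.69273061 183.60893943]
 [  0.           0.           1.        ]] -0.03052315555675491 [[-0.68268306 -0.47599322  0.55441347  1.24533924]
 [ 0.73047583 -0.46395482  0.50114966  0.64552812]
 [ 0.01867896  0.74711202  0.66443564  0.8860908 ]
 [ 0.          0.          0.          1.        ]]
side [[406.60883039   0.         255.74964421]
 [  0.         406.60883039 192.63847327]
 [  0.           0.           1.        ]] -0.07259931700374225 [[ 0.92836695  0.22682684 -0.29442214  0.12127987]
 [-0.37145892  0.53989711 -0.75533395 -1.08080251]
 [-0.01237235  0.81059281  0.58547948  0.90069894]
 [ 0.          0.          0.          1.        ]]
wrist [[302.94073948   0.         252.50404211]
 [  0.         302.94073948 189.22943431]
 [  0.           0.           1.        ]] -0.0441364301966157 [[ 9.99997997e-01  8.89193677e-04  1.79337337e-03  5.49603494e-01]
 [-1.37846037e-03  9.55538683e-01  2.94862552e-01  7.61056887e-02]
 [-1.45144771e-03 -2.94864434e-01  9.55537995e-01  3.74236108e-01]
 [ 0.00000000e+00  0.00000000e+00  0.00000000e+00  1.00000000e+00]]
```

View pics/scene0.png

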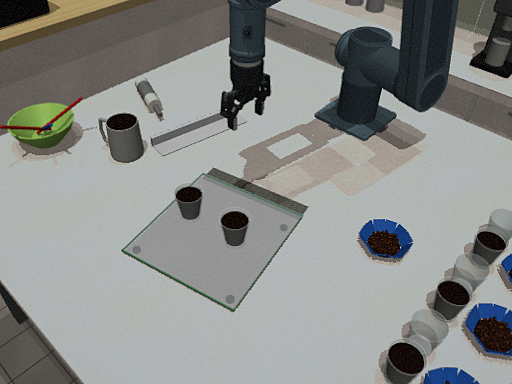

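View pics/side0.png

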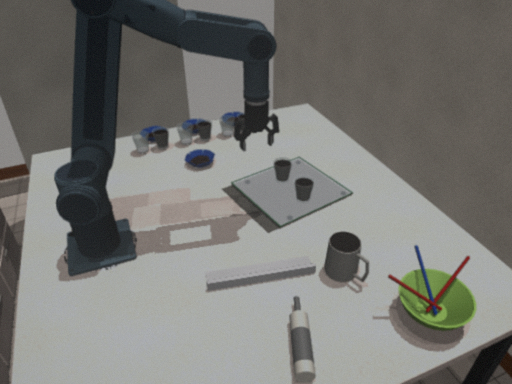

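View pics/wrist0.png

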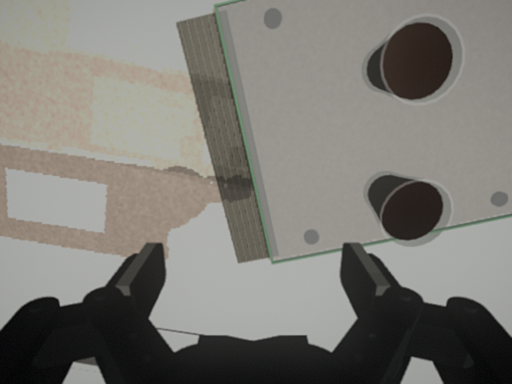

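The scene and side views show the rail right of the glass, roughly along world x, at about (150–245, 115–150) in scene and (206–315, 262–287) in side. The wrist view shows the glass's front edge running from (216,5) to (272,262), with the adhesive band on its left.

```bash
cat > h.py <<'E'
import numpy as np, cv2
from cell import sensors, eyes
def ray(s,u,v):
    K=s["camera_matrix"];d=np.array([s["k1"],0,0,0,0.])
    p=cv2.undistortPoints(np.array([[[u,v]]],float),K,d)[0,0]
    T=s["pose"];return T[:3,3],T[:3,:3]@np.array([p[0],-p[1],-1])
def onz(s,u,v,z):
    o,d=ray(s,u,v);return o+d*(z-o[2])/d[2]
def proj(s,P):
    T=s["pose"];q=T[:3,:3].T@(np.asarray(P,float)-T[:3,3]);x,y=q[0]/-q[2],-q[1]/-q[2]
    f=1+s["k1"]*(x*x+y*y);K=s["camera_matrix"];return np.array([K[0,0]*x*f+K[0,2],K[1,1]*y*f+K[1,2]])
def crop(s,x0,y0,x1,y1,k,name):
    c=cv2.resize(s["pixels"][y0:y1,x0:x1,::-1],None,fx=k,fy=k,interpolation=cv2.INTER_CUBIC);cv2.imwrite("pics/"+name,c)
E
python3 - <<'E'
from h import *
s=eyes.snapshot("side");crop(s,195,245,330,300,5.9,"siderail.png")
w=eyes.snapshot("scene");crop(w,140,95,260,165,6,"scenerail.png")
t=eyes.snapshot("wrist");
print([onz(t,u,v,.012).round(4) for u,v in [(216,5),(272,262)]])
print([onz(s,u,v,.0).round(4) for u,v in [(207,287),(316,272)]])
crop(t,170,0,300,100,6,"wa.png");crop(t,200,200,300,290,6,"wb.png")
E
```

```text
[array([0.5105, 0.1706, 0.012 ]), array([ 0.5756, -0.1392,  0.012 ])]
[array([ 0.2723, -0.2953,  0.    ]), array([ 0.5897, -0.3636,  0.    ])]
```

View pics/siderail.png

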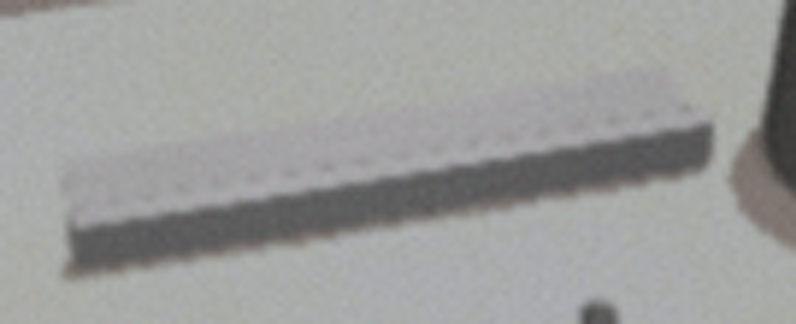

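View pics/scenerail.png

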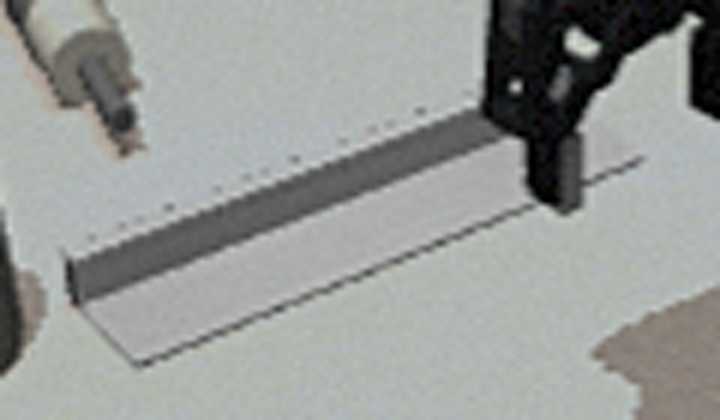

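View pics/wa.png

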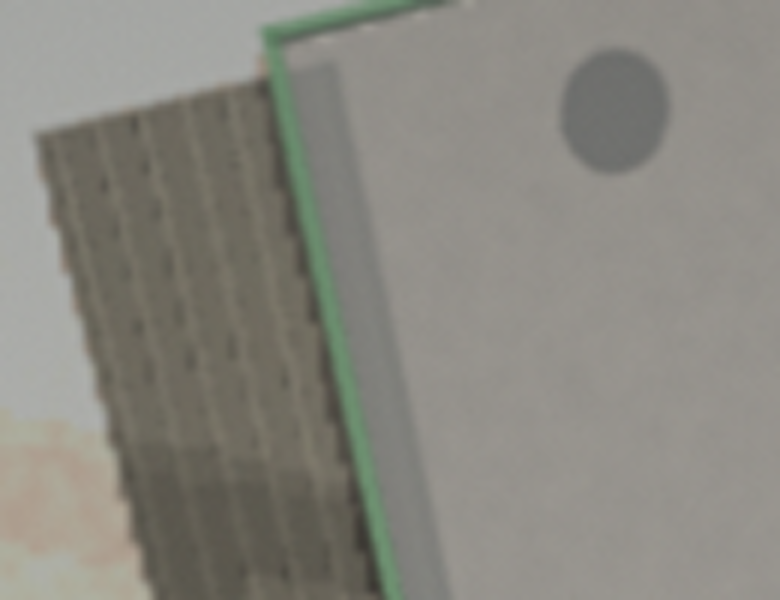

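View pics/wb.png

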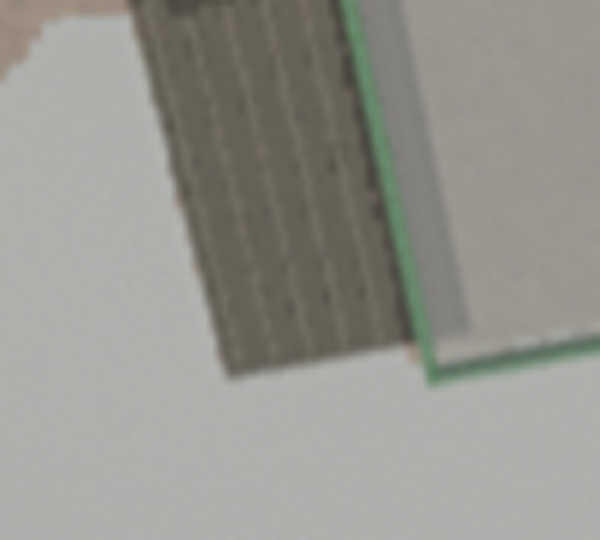

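Run:
```python
from h import *
s=eyes.snapshot("side");w=eyes.snapshot("scene");t=eyes.snapshot("wrist")
L=onz(t,213.8,4.7,.012);R=onz(t,272,263.8,.012)
d=(L-R)[:2];print("glass",L,R,np.linalg.norm(d),"yaw",np.degrees(np.arctan2(-d[0],d[1])),"mid",(L+R)/2)
for P in(L,R): print(proj(w,P),proj(s,P))
b=[onz(s,207.7,291,0),onz(s,315.3,273.8,0)];tp=[onz(s,207.7,283.1,.032),onz(s,315.7,265.8,.032)]
fe=[onz(w,247,121.8,.0),onz(w,163.3,156.2,0)]
for n,(A,B) in zip(("bot","top","free"),(b,tp,fe)):
    d=(A-B)[:2];l=np.linalg.norm(d);yaw=np.arctan2(-d[0],d[1]);m=(A+B)[:2]/2
    off=0.006 if n!="free" else -.066
    print(n,A.round(4),B.round(4),l,np.degrees(yaw),"origin",m+off*np.array([np.cos(yaw),np.sin(yaw)]))
```

```text
glass [0.50845561 0.17089307 0.012     ] [ 0.57601087 -0.14226928  0.012     ] 0.32036599426577717 yaw 12.173283432090987 mid [0.54223324 0.0143119  0.012     ]
[302.5847381  215.00874247] [231.42982656 181.51366095]
[202.0014791  172.78121117] [280.94435983 225.58017009]
bot [ 0.27   -0.3104  0.    ] [ 0.5844 -0.3692  0.    ] 0.31983628931293634 79.40861181619634 origin [ 0.42827849 -0.33387627]
top [ 0.2728 -0.3102  0.032 ] [ 0.584  -0.3671  0.032 ] 0.31635523928130005 79.64220779309811 origin [ 0.42952059 -0.33276631]
free [ 0.2841 -0.2394 -0.    ] [ 0.5959 -0.2938  0.    ] 0.3165015058565228 80.09197617794551 origin [ 0.42866118 -0.33160741]
```

send_rows(
  plan=[
    [0, -15, -40, -5, 7],
    [0, -30, -80, -15, 14],
    [0, -45, -120, -25, 21],
    [0, -60, -160, -35, 28],
    [0, -74, -200, -45, 35],
    [0, -88, -240, -60, 42],
    [0, -102, -280, -70, 49],
    [0, -116, -318, -80, 56],
  ],
  force=40,
)

```text
clock: 1.12
tcp_pos: [0.4484, -0.2781, 0.1623]
orientation: [1.017, 2.972, -0.0]
wrist_force: [1.6, 0.0, 0.3]
gripper_width: 0.0855
```

send_rows(
  plan=[
    [0, -4, -10, -20, 7],
    [0, -5, -15, -40, 14],
    [0, -5, -15, -60, 20],
    [0, -5, -15, -70, 23.5],
    [0, -5, -15, -70, 23.5],
    [0, -5, -15, -70, 23.5],
  ],
)

```text
clock: 1.62
tcp_pos: [0.444, -0.2915, 0.0924]
orientation: [-0.403, -3.115, -0.001]
wrist_force: [0.8, -0.2, 0.9]
gripper_width: 0.0854
```

Run:
```python
from h import *
for n in ("side","wrist","scene"):
    s=eyes.snapshot(n); cv2.imwrite(f"pics/{n}1.png",s["pixels"][:,:,::-1])
q=sensors.sense();print(q["clock"],q["tcp_pos"],q["orientation"],q["qpos"],q["wrist_force"])
```

```text
1.7667 [ 0.44491959 -0.29210702  0.09380641] [ 4.01592154e-01  3.11404916e+00 -2.13543494e-03] [-7.90673048e-01  3.59745668e-01  1.76090327e+00  7.73595600e-06
  1.01872363e+00 -2.10496636e+00] [-0.33793534 -0.04779067  0.20113263]
```

View pics/wrist1.png

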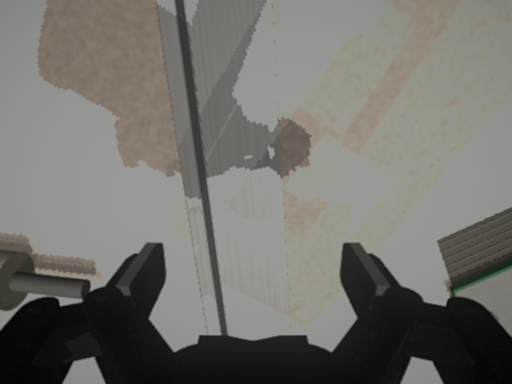

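View pics/side1.png

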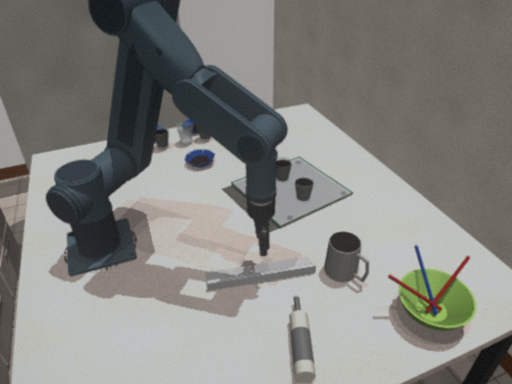

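The wrist view shows the jaws above the rail, with the upstand line running from (180,0) to (222,335), left of the centre line. The last shift still has to be made up.

send_rows(
  plan=[
    [0, -6, -15, 0, 2],
    [0, -12, -30, 0, 4.3],
    [0, -16, -41, 0, 4.3],
    [0, -16, -41, -20, 4.3],
    [0, -16, -41, -35, 4.3],
    [0, -16, -41, -35, 4.3],
    [0, -16, -41, -35, 4.3],
  ],
)

```text
clock: 2.35
tcp_pos: [0.428, -0.3324, 0.0577]
orientation: [-0.285, -3.128, -0.001]
wrist_force: [0.1, 0.3, -0.2]
gripper_width: 0.0854
```

```bash
cat > look.py <<'E'
import sys
from h import *
tag=sys.argv[1]
for n in sys.argv[2:]:
    s=eyes.snapshot(n); cv2.imwrite(f"pics/{n}{tag}.png",s["pixels"][:,:,::-1])
q=sensors.sense();o=q["orientation"];print(q["clock"],q["tcp_pos"].round(4),"yaw",(2*np.degrees(np.arctan2(o[1],o[0]))-90+180)%360-180,o.round(3),q["wrist_force"].round(1),q["ft_torque"].round(2),q["gripper_width"])
E
python3 look.py 2 wrist
```

```text
2.4 [ 0.4285 -0.3329  0.0584] yaw 79.61496864879666 [ 2.840e-01  3.128e+00 -1.000e-03] [ 0.1 -0.   0.4] [-0.04  0.03  0.02] 0.08551549893234361
```

View pics/wrist2.png

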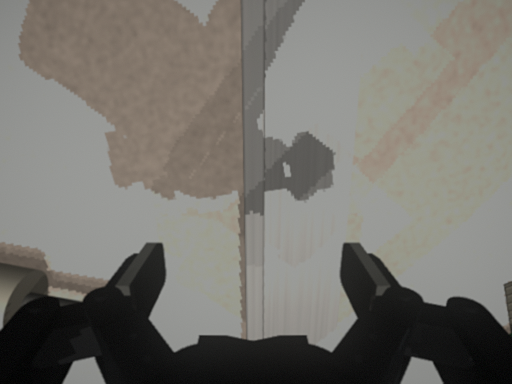

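The upstand (columns 243–265) is centred between the fingers and parallel to the pads, so I lower and grip.

send_rows(
  plan=[
    [0, 0, 0, -25, 0],
    [0, 0, 0, -42, 0],
    [0, 0, 0, -50, 0],
    [0, 0, 0, -50, 0],
    [150, 0, 0, -50, 0],
    [200, 0, 0, -50, 0],
    [255, 0, 0, -50, 0],
    [255, 0, 0, -50, 0],
  ],
  force=60,
)

```text
clock: 3.07
tcp_pos: [0.4287, -0.3332, 0.0087]
orientation: [0.283, 3.127, -0.002]
wrist_force: [0.6, -0.3, -0.6]
gripper_width: 0.0388
```

send_rows(
  plan=[
    [255, 0, 0, 0, 0],
    [255, 0, 0, 0, 0],
    [255, 0, 0, 0, 0],
    [255, 0, 0, 0, 0],
  ],
)

```text
clock: 3.4
tcp_pos: [0.4284, -0.3329, 0.0083]
orientation: [0.283, 3.128, -0.001]
wrist_force: [-0.5, 0.7, 6.2]
gripper_width: 0.0109
```

```bash
python3 look.py 3 side
```

```text
3.45 [ 0.4284 -0.3329  0.0083] yaw 79.66243838067709 [ 2.830e-01  3.128e+00 -1.000e-03] [-0.5  1.3  5.6] [ 0.15  0.13 -0.07] 0.01101608434882077
```

View pics/side3.png

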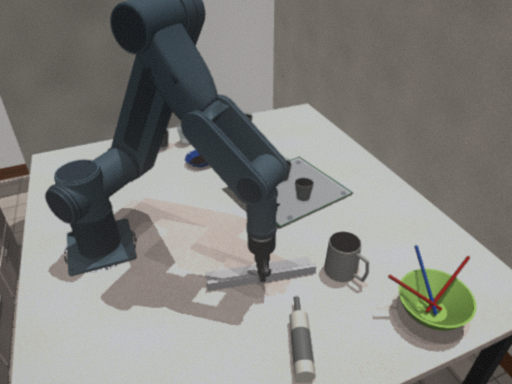

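The grip holds at 11 mm. Now I lift, carry round in front of the glass, and turn.

send_rows(
  plan=[
    [255, 0, 0, 15, 0],
    [255, 0, 0, 35, 0],
    [255, 0, 0, 60, 0],
    [255, 0, 25, 65, -5],
    [255, 0, 55, 65, -11],
    [255, 0, 85, 65, -18],
    [255, 0, 115, 65, -25],
    [255, 0, 145, 65, -32],
  ],
)

```text
clock: 4.12
tcp_pos: [0.4273, -0.186, 0.0721]
orientation: [-1.144, -2.924, -0.001]
wrist_force: [1.0, 0.2, -2.7]
gripper_width: 0.011
```

```bash
python3 look.py 4 side wrist
```

```text
4.2167 [ 0.4259 -0.1825  0.0716] yaw 47.574410312136024 [-1.135 -2.924 -0.004] [-0.6 -0.2 -3.7] [-0.06  0.07  0.  ] 0.010697278758950263
```

View pics/side4.png

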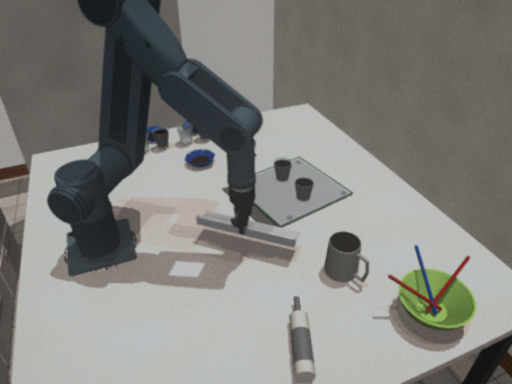

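The side view shows the rail level in the grip, between (198,215) and (297,240), clear of the glass and the pitcher.

send_rows(
  plan=[
    [255, 0, 25, 0, -6],
    [255, 0, 50, 0, -12],
    [255, 0, 80, 0, -19],
    [255, 0, 110, 0, -25],
    [255, 5, 140, 0, -31],
    [255, 12, 165, 0, -35.4],
    [255, 16, 177, 0, -35.4],
    [255, 16, 177, 0, -35.4],
  ],
)

```text
clock: 4.88
tcp_pos: [0.4443, -0.0087, 0.0723]
orientation: [-1.966, -2.449, -0.0]
wrist_force: [-0.4, -0.4, -3.5]
gripper_width: 0.0107
```

send_rows(
  plan=[
    [255, 0, 0, 0, 0],
    [255, 0, 0, 0, 0],
    [255, 0, 0, 0, 0],
  ],
)

```text
clock: 5.13
tcp_pos: [0.444, -0.0116, 0.0724]
orientation: [-1.972, -2.445, 0.001]
wrist_force: [0.8, -0.3, -2.8]
gripper_width: 0.0105
```

```bash
python3 look.py 5 side wrist scene
```

```text
5.2833 [ 0.4441 -0.0115  0.0726] yaw 12.200387476568267 [-1.973 -2.445  0.   ] [ 0.3  0.7 -3. ] [ 0.02  0.06 -0.01] 0.011216426551377334
```

View pics/side5.png

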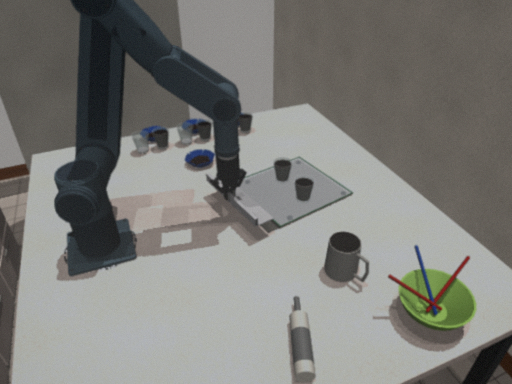

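View pics/wrist5.png

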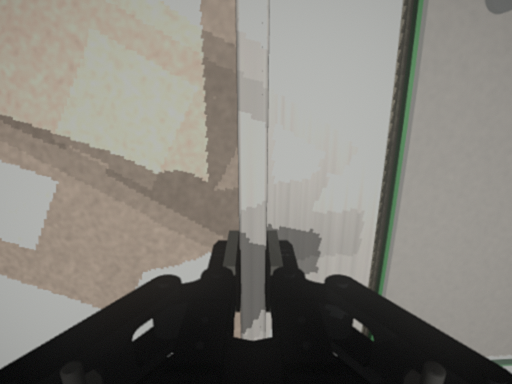

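View pics/scene5.png

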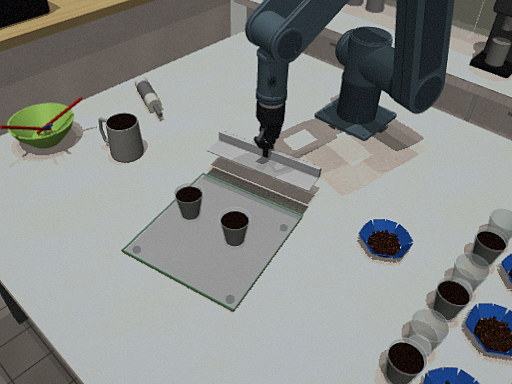

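Run:
```python
from h import *
t=eyes.snapshot("wrist");crop(t,340,0,460,100,6,"w5a.png");crop(t,330,260,450,360,6,"w5b.png")
w=eyes.snapshot("scene");crop(w,195,125,330,220,5.9,"s5.png")
```

```text
(no output)
```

View pics/w5a.png

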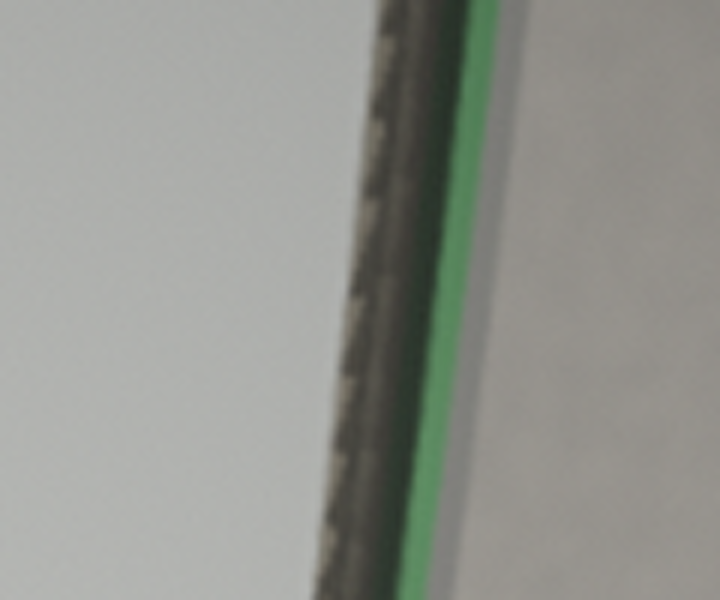

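View pics/w5b.png

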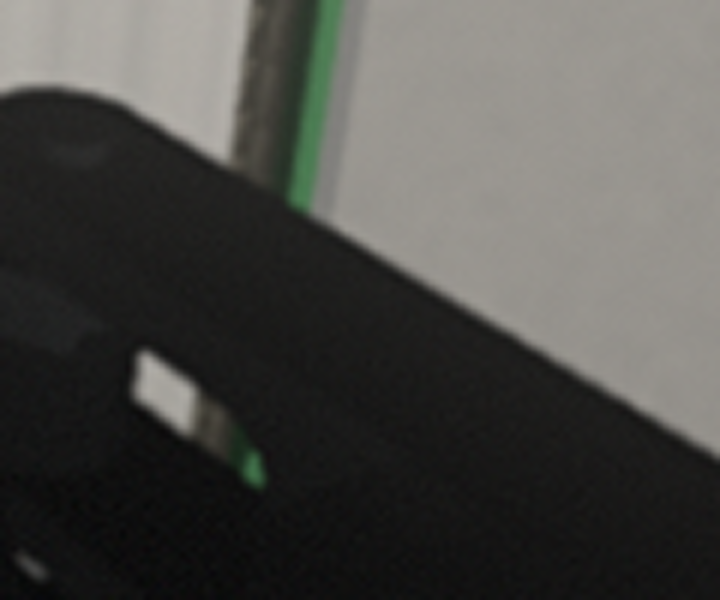

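View pics/s5.png

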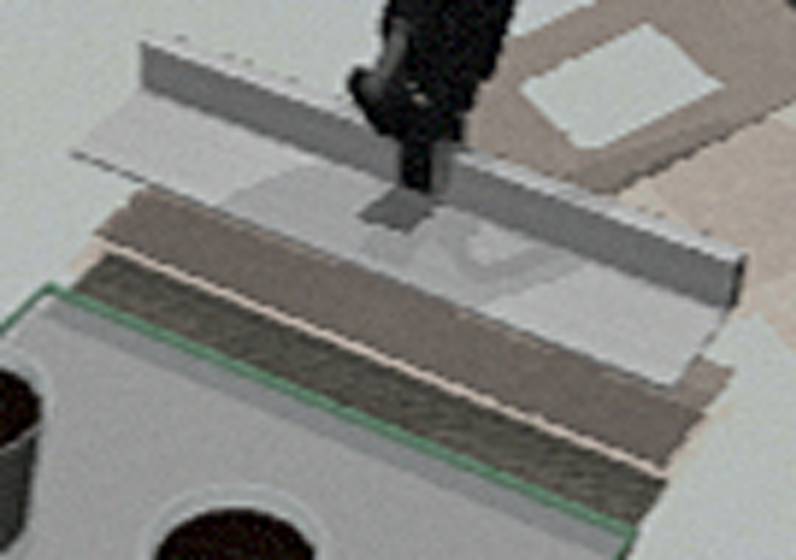

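Run:
```python
from h import *
w=eyes.snapshot("scene");t=eyes.snapshot("wrist");p=sensors.sense()["tcp_pos"]
def rep(n,L,R):
    d=(L-R)[:2];y=np.arctan2(-d[0],d[1]);print(n,L.round(4),R.round(4),"len",np.linalg.norm(d).round(4),"yaw",np.degrees(y).round(2),"mid",((L+R)/2).round(4));return (L+R)[:2]/2
z=p[2]-.0083
F=rep("free",onz(w,308.6,190.4,z),onz(w,206.9,151.5,z))
T=rep("ustop",onz(w,195+745/5.9,125+262/5.9,z+.032),onz(w,195+143/5.9,125+42/5.9,z+.032))
G=rep("glass",onz(w,302.6,214.5,.012),onz(w,203.5,173.8,.012))
u=np.array([np.cos(.2125),np.sin(.2125)]);v=np.array([-u[1],u[0]])
print("free rel glass",(F-G)@u,(F-G)@v,"tcp rel free",(p[:2]-F)@u,(p[:2]-F)@v, "tcp rel ustop",(p[:2]-T)@u,(p[:2]-T)@v)
# wrist: glass edge and flange edge lines
g=[onz(t,340+470/6,0,.012),onz(t,330+290/6,260+205/6,.012)]
f=[onz(t,340+380/6,0,z+.003),onz(t,330+232/6,260+160/6,z+.003)]
for n,(A,B) in(("g",g),("f",f)):
    rep("w "+n,A,B)
gx=(g[0][:2]+g[1][:2])/2; print("wrist: glass edge ahead of TCP along u",(gx-p[:2])@u,"flange",((f[0][:2]+f[1][:2])/2-p[:2])@u)
```

```text
free [0.4709 0.1549 0.0643] [ 0.5429 -0.154   0.0643] len 0.3172 yaw 13.13 mid [5.069e-01 4.000e-04 6.430e-02]
ustop [0.4124 0.1477 0.0963] [ 0.4832 -0.1641  0.0963] len 0.3198 yaw 12.79 mid [ 0.4478 -0.0082  0.0963]
glass [0.507  0.1698 0.012 ] [ 0.5761 -0.1359  0.012 ] len 0.3134 yaw 12.74 mid [0.5415 0.0169 0.012 ]
free rel glass -0.037327662274741595 -0.0088190834260193 tcp rel free -0.06375347731278179 0.002060878586920608 tcp rel ustop -0.004150519501569924 -0.0019766118724165583
w g [0.5146 0.1405 0.012 ] [ 0.5586 -0.0634  0.012 ] len 0.2086 yaw 12.17 mid [0.5366 0.0385 0.012 ]
w f [0.4845 0.1179 0.0673] [ 0.5159 -0.0253  0.0673] len 0.1467 yaw 12.33 mid [0.5002 0.0463 0.0673]
wrist: glass edge ahead of TCP along u 0.10081656901690975 flange 0.06687614846378849
```

The wrist rays agree with the rail's sizes: the flange edge is 66.9 mm ahead of the TCP (66 expected) and parallel to the glass edge, which is 100.8 mm ahead. I shift about 5 mm left along the edge and lower in front of the glass.

send_rows(
  plan=[
    [255, -1, 5, -20, 0],
    [255, -1, 5, -40, 0],
    [255, -1, 5, -54, 0],
    [255, -1, 5, -60, 0],
    [255, -1, 5, -63, 0],
    [255, -1, 5, -64, 0],
    [255, -1, 5, -64, 0],
    [255, -1, 5, -64, 0],
  ],
)

```text
clock: 6.15
tcp_pos: [0.4439, -0.0058, 0.0093]
orientation: [1.971, 2.445, 0.001]
wrist_force: [1.1, -0.5, -3.0]
gripper_width: 0.0106
```

```bash
python3 look.py 6 side wrist scene
python3 - <<'E'
from h import *
w=eyes.snapshot("scene");crop(w,195,125,330,225,5.9,"s6.png")
s=eyes.snapshot("side");crop(s,190,150,320,240,6,"d6.png")
E
```

```text
6.3 [ 0.4437 -0.0058  0.0093] yaw 12.27238441240894 [1.970e+00 2.445e+00 1.000e-03] [-0.2  0.2 -3.1] [0.   0.08 0.05] 0.010852112538644607
```

View pics/s6.png

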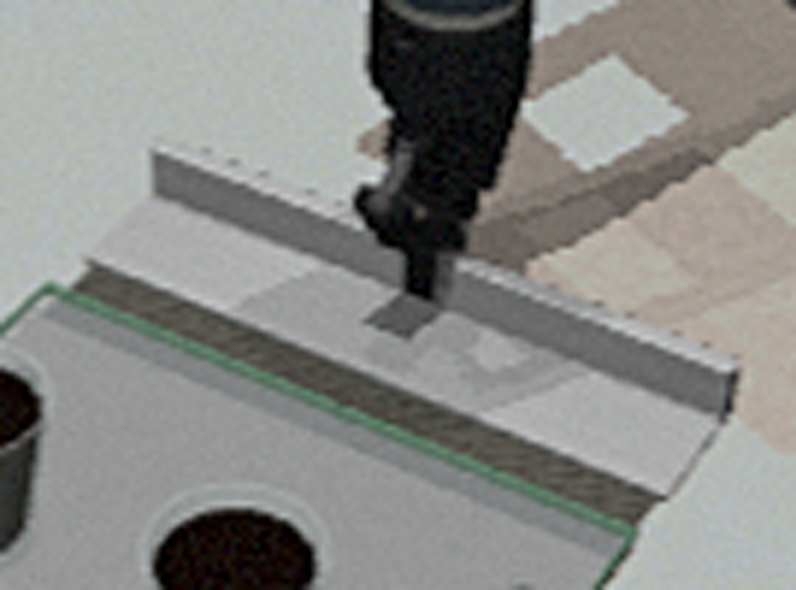

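View pics/d6.png

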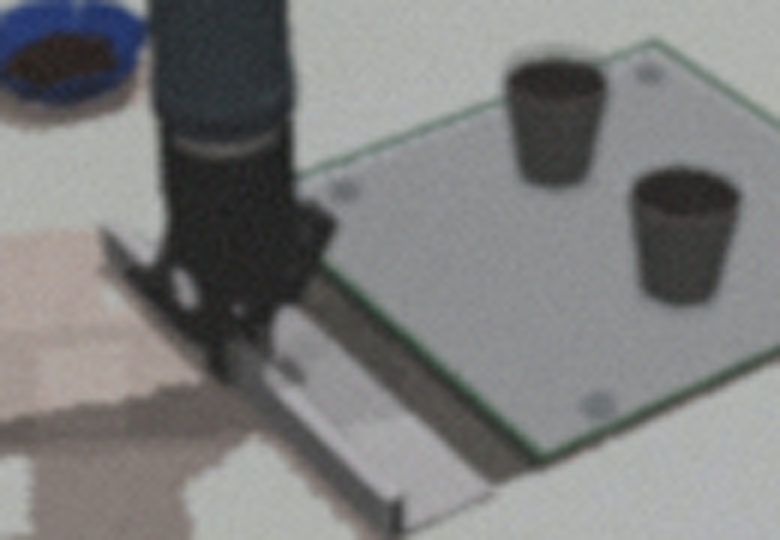

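View pics/wrist6.png

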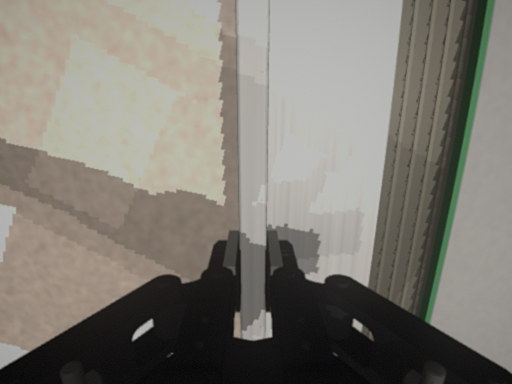

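Run:
```python
from h import *
w=eyes.snapshot("scene");s=eyes.snapshot("side");t=eyes.snapshot("wrist");p=sensors.sense()["tcp_pos"]
u=np.array([np.cos(.2125),np.sin(.2125)]);v=np.array([-u[1],u[0]])
c=lambda x,y:(195+x/5.9,125+y/5.9)
FR=onz(w,*c(85,263),.001);FL=onz(w,*c(666,498),.001);UR=onz(w,*c(152,148),.033);UL=onz(w,*c(738,370),.033)
GR=onz(w,*c(48,287),.012);GL=onz(w,*c(635,532),.012)
for n,A in dict(FR=FR,FL=FL,UR=UR,UL=UL,GR=GR,GL=GL).items(): print(n,"u,v rel tcp",((A[:2]-p[:2])@u*1000).round(1),((A[:2]-p[:2])@v*1000).round(1))
d=lambda x,y:(190+x/6,150+y/6)
for n,A in dict(F=onz(s,*d(495,491),.001),G=onz(s,*d(541,463),.012)).items(): print("side R",n,((A[:2]-p[:2])@u*1000).round(1),((A[:2]-p[:2])@v*1000).round(1))
```

```text
FR u,v rel tcp 67.3 -159.5
FL u,v rel tcp 64.1 157.8
UR u,v rel tcp 6.0 -159.4
UL u,v rel tcp 1.5 161.0
GR u,v rel tcp 102.4 -156.6
GL u,v rel tcp 101.4 159.2
side R F 66.6 -161.0
side R G 94.0 -166.6
```

Run:
```python
from h import *
w=eyes.snapshot("scene");s=eyes.snapshot("side")
k=12
def cr(a,x,y): return cv2.resize(a["pixels"][y:y+30,x:x+32,::-1],None,fx=k,fy=k,interpolation=cv2.INTER_LANCZOS4)
im=np.hstack([cr(s,262,212),cr(w,190,160)]);cv2.imwrite("pics/z6.png",im)
cv2.imwrite("pics/z6b.png",cr(w,290,200))
```

```text
(no output)
```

View pics/z6.png

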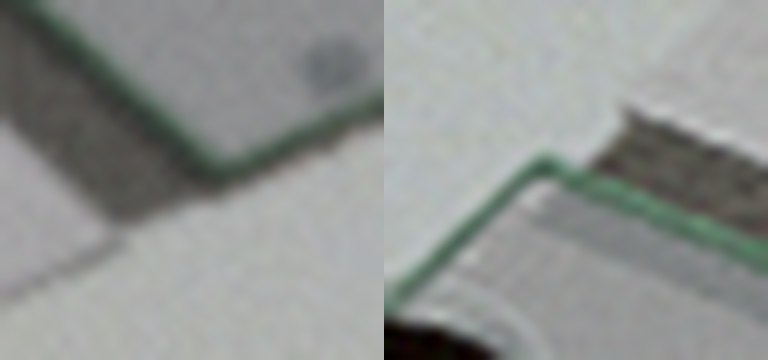

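View pics/z6b.png

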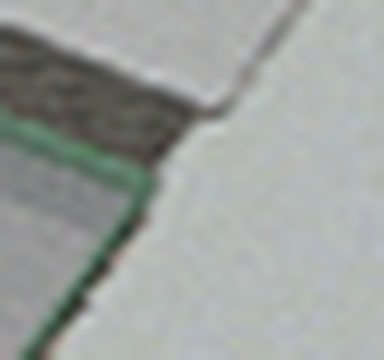

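Run:
```python
from h import *
w=eyes.snapshot("scene");s=eyes.snapshot("side");p=sensors.sense()["tcp_pos"]
u=np.array([np.cos(.2125),np.sin(.2125)]);v=np.array([-u[1],u[0]])
def r(n,a,x0,y0,x,y,z):
    A=onz(a,x0+x/12-.46,y0+y/12-.46,z);print(n,((A[:2]-p[:2])@u*1000).round(1),((A[:2]-p[:2])@v*1000).round(1))
r("side GR top",s,262,212,222,157,.012);r("side GR bot",s,262,212,222,174,.006);r("side FR top",s,262,212,122,236,.004)
r("sc GR",w,190,160,160,153,.012);r("sc FR",w,190,160,243,103,.004);r("sc GL",w,290,200,156,180,.012);r("sc FL",w,290,200,216,108,.004)
```

```text
side GR top 101.5 -155.9
side GR bot 101.4 -156.2
side FR top 64.3 -159.7
sc GR 97.9 -160.7
sc FR 64.2 -160.2
sc GL 99.5 157.9
sc FL 64.6 156.6
```

Lateral offsets read −1 to +3.7 mm in the different views, about +1 mm on average. The gap to the glass is about 34.5 mm. I lower to light contact.

send_rows(
  plan=[
    [255, 0, 0, -0.5, 0],
    [255, 0, 0, -1, 0],
    [255, 0, 0, -1, 0],
    [255, 0, 0, -1, 0],
  ],
)

```text
clock: 7.08
tcp_pos: [0.4432, -0.0057, 0.0082]
orientation: [1.971, 2.446, 0.0]
wrist_force: [-2.1, 0.8, 6.0]
gripper_width: 0.0109
```

```bash
python3 look.py 7
```

```text
7.0833 [ 0.4432 -0.0057  0.0082] yaw 12.273206981102362 [1.971 2.446 0.   ] [-2.1  0.8  6. ] [0.05 0.47 0.03] 0.010881240113536595
```

send_rows(
  plan=[
    [255, 4, 1, 0, 0],
    [255, 9, 2, 0, 0],
    [255, 14, 4, 0, 0],
    [255, 19, 5, 0, 0],
    [255, 24, 6, 0, 0],
    [255, 29, 7, 0, 0],
    [255, 29, 7, 0, 0],
    [255, 29, 7, 0, 0],
  ],
)

```text
clock: 7.75
tcp_pos: [0.473, 0.0013, 0.0082]
orientation: [1.97, 2.445, 0.001]
wrist_force: [0.5, 0.5, 5.7]
gripper_width: 0.0108
```

```bash
python3 look.py 8 side wrist
python3 - <<'E'
from h import *
s=eyes.snapshot("side");w=eyes.snapshot("scene")
k=12
def cr(a,x,y): return cv2.resize(a["pixels"][y:y+30,x:x+32,::-1],None,fx=k,fy=k,interpolation=cv2.INTER_LANCZOS4)
im=np.hstack([cr(s,266,210),cr(w,190,160)]);cv2.imwrite("pics/z8.png",im)
E
```

```text
7.85 [0.473  0.0013 0.0082] yaw 12.266570265279654 [1.970e+00 2.445e+00 2.000e-03] [-0.1  0.9  4.2] [0.13 0.13 0.03] 0.010969073221646839
```

View pics/z8.png

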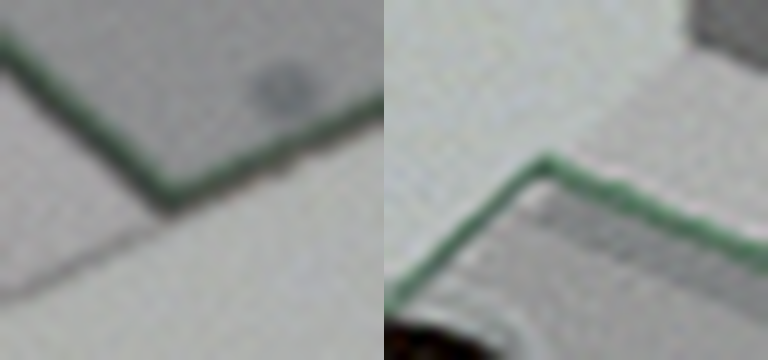

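View pics/wrist8.png

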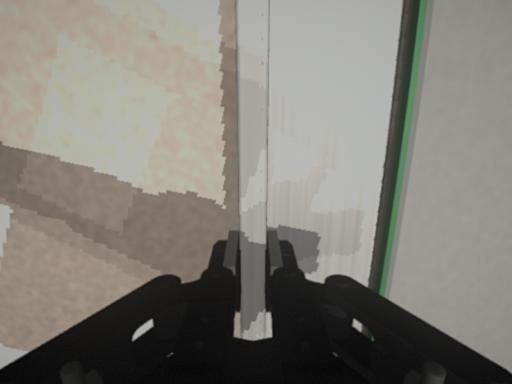

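The views show the flange edge just at the glass edge, parallel and below it; in the side zoom the right end lines up with the sheet's corner. The contact force is steady at about 5 N, so I slide in.

send_rows(
  plan=[
    [255, 3, 0.6, 0, 0],
    [255, 7, 1.5, 0, 0],
    [255, 11, 2.4, 0, 0],
    [255, 15, 3.2, 0, 0],
    [255, 18, 3.9, 0, 0],
  ],
)

```text
clock: 8.37
tcp_pos: [0.4886, 0.0051, 0.0082]
orientation: [-1.969, -2.445, 0.003]
wrist_force: [-7.6, -1.4, 14.8]
gripper_width: 0.0106
```

```bash
python3 look.py 9 wrist
python3 - <<'E'
from h import *
s=eyes.snapshot("side");w=eyes.snapshot("scene");cv2.imwrite("pics/side9.png",s["pixels"][:,:,::-1])
k=12
def cr(a,x,y): return cv2.resize(a["pixels"][y:y+30,x:x+32,::-1],None,fx=k,fy=k,interpolation=cv2.INTER_LANCZOS4)
im=np.hstack([cr(s,266,210),cr(w,190,160)]);cv2.imwrite("pics/z9.png",im)
cv2.imwrite("pics/z9b.png",cr(w,290,200))
E
```

```text
8.4167 [0.4894 0.0052 0.0082] yaw 12.281272498245187 [-1.970e+00 -2.445e+00  2.000e-03] [-6.5 -0.5 13.1] [-0.1   1.04 -0.02] 0.010923210307019615
```

View pics/z9.png

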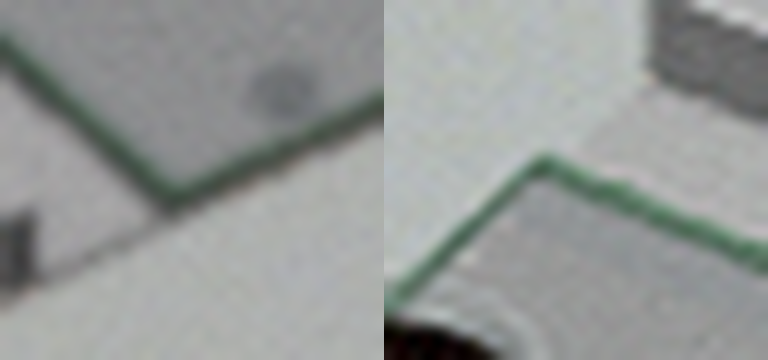

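View pics/z9b.png

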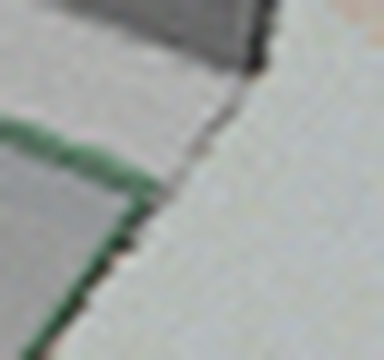

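View pics/wrist9.png

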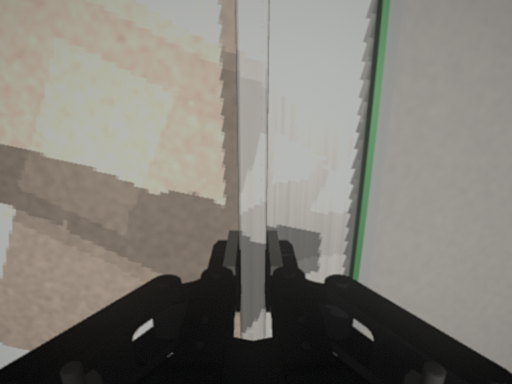

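send_rows(
  plan=[
    [255, 0, 0, 0, 0],
    [255, 0, 0, 0, 0],
  ],
)

```text
clock: 8.68
tcp_pos: [0.4894, 0.0052, 0.0082]
orientation: [-1.971, -2.446, 0.001]
wrist_force: [-4.9, 0.7, 9.2]
gripper_width: 0.0108
```

```bash
python3 look.py 10
python3 - <<'E'
from h import *
t=eyes.snapshot("wrist");p=sensors.sense()["tcp_pos"]
u=np.array([np.cos(.2125),np.sin(.2125)])
# green top edge: leftmost green px per row
im=t["pixels"].astype(int);g=(im[:,:,1]-np.maximum(im[:,:,0],im[:,:,2]))>12
pts=[]
for r in range(5,270,5):
    c=np.where(g[r,330:420])[0]
    if len(c):pts.append(onz(t,330+c.max()+.5,r,.012)[:2])
pts=np.array(pts);q=cv2.fitLine((pts*1000).astype(np.float32),cv2.DIST_HUBER,0,.01,.01).ravel()
print(len(pts),"yaw",np.degrees(np.arctan2(-q[0]*np.sign(q[1]),abs(q[1]))),"ahead(inner green)",np.median((pts-p[:2])@u))
E
```

```text
8.6833 [0.4894 0.0052 0.0082] yaw 12.285417265534704 [-1.971e+00 -2.446e+00  1.000e-03] [-4.9  0.7  9.2] [-0.07  0.71  0.01] 0.010769843167181416
53 yaw 12.023922 ahead(inner green) 0.05563855775338203
```

The glass corner pixels have not moved. The remaining travel to 41 mm is 14 mm.

send_rows(
  plan=[
    [255, 3, 0.6, 0.2, 0],
    [255, 6, 1.3, 0.2, 0],
    [255, 9, 2, 0.2, 0],
    [255, 12, 2.6, 0.2, 0],
    [255, 13.7, 3, 0.2, 0],
    [255, 13.7, 3, 0.2, 0],
    [255, 13.7, 3, 0.2, 0],
  ],
)

```text
clock: 9.32
tcp_pos: [0.503, 0.0082, 0.0083]
orientation: [-1.97, -2.446, 0.001]
wrist_force: [-3.5, -0.2, 7.9]
gripper_width: 0.0106
```

```bash
python3 look.py 11 wrist side
python3 - <<'E'
from h import *
s=eyes.snapshot("side");w=eyes.snapshot("scene");t=eyes.snapshot("wrist");p=sensors.sense()["tcp_pos"]
k=12
def cr(a,x,y): return cv2.resize(a["pixels"][y:y+30,x:x+32,::-1],None,fx=k,fy=k,interpolation=cv2.INTER_LANCZOS4)
im=np.hstack([cr(s,260,210),cr(w,195,155)]);cv2.imwrite("pics/z11.png",im)
cv2.imwrite("pics/z11b.png",cr(w,290,195))
crop(w,150,100,330,235,4.4,"s11.png")
u=np.array([np.cos(.2125),np.sin(.2125)])
im=t["pixels"].astype(int);g=(im[:,:,1]-np.maximum(im[:,:,0],im[:,:,2]))>12
pts=[]
for r in range(5,270,5):
    c=np.where(g[r,300:420])[0]
    if len(c):pts.append(onz(t,300+c.max()+.5,r,.012)[:2])
pts=np.array(pts);q=cv2.fitLine((pts*1000).astype(np.float32),cv2.DIST_HUBER,0,.01,.01).ravel()
print(len(pts),"yaw",np.degrees(np.arctan2(-q[0]*np.sign(q[1]),abs(q[1]))),"ahead(inner green)",np.median((pts-p[:2])@u))
E
```

```text
9.4167 [0.503  0.0082 0.0083] yaw 12.283836495944001 [-1.970e+00 -2.446e+00  1.000e-03] [-3.7 -0.7  8.1] [-0.08  0.63  0.07] 0.010963454423715449
53 yaw 12.083373 ahead(inner green) 0.041704580148604065
```

View pics/z11.png

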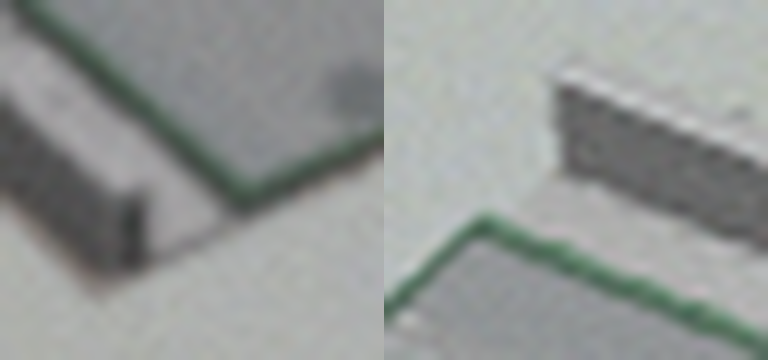

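View pics/z11b.png

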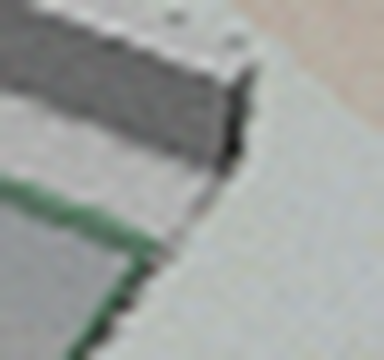

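View pics/s11.png

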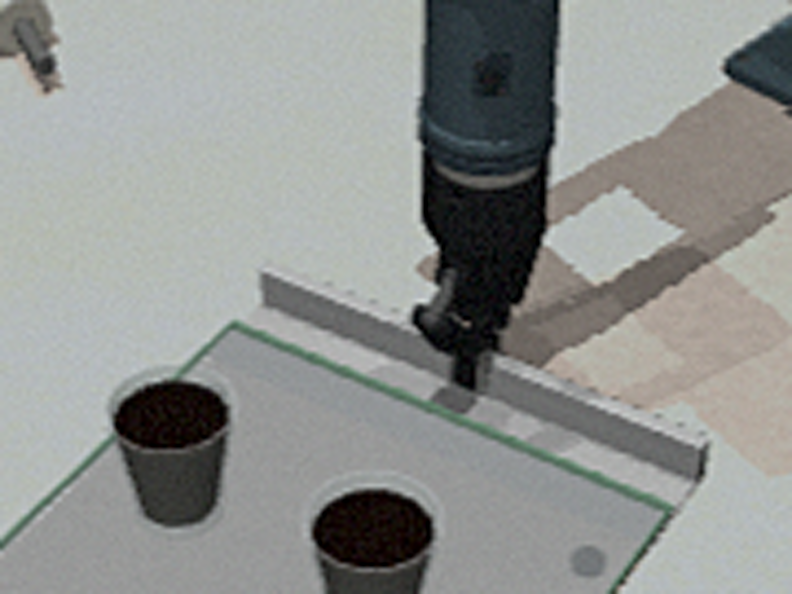

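View pics/wrist11.png

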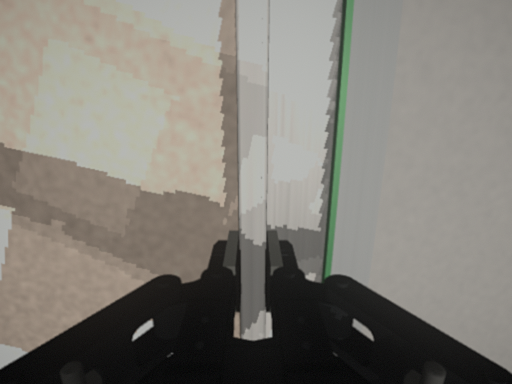

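Run:
```python
from h import *
w=eyes.snapshot("scene");s=eyes.snapshot("side");p=sensors.sense()["tcp_pos"]
u=np.array([np.cos(.2125),np.sin(.2125)]);v=np.array([-u[1],u[0]])
def r(n,a,x0,y0,x,y,z):
    A=onz(a,x0+x/12-.46,y0+y/12-.46,z);print(n,((A[:2]-p[:2])@u*1000).round(1),((A[:2]-p[:2])@v*1000).round(1))
r("side GR top",s,260,210,240,188,.012);r("side GR bot",s,260,210,240,207,.006);r("side UR(+6) base",s,260,210,145,265,.003);r("side flange end line pt",s,260,210,225,222,.003)
r("sc GR",w,195,155,101,217,.012);r("sc UR+6 base",w,195,155,182,175,.003);r("sc UR +6 top",w,195,155,174,85,.032)
r("sc GL",w,290,195,157,246,.012);r("sc UL base",w,290,195,222,175,.003);r("sc flange end pt",w,290,195,180,238,.003)
```

```text
side GR top 36.9 -158.2
side GR bot 36.3 -159.2
side UR(+6) base 2.1 -161.2
side flange end line pt 31.2 -159.2
sc GR 37.6 -160.5
sc UR+6 base 5.7 -159.4
sc UR +6 top 7.0 -159.6
sc GL 39.7 158.1
sc UL base 3.5 157.5
sc flange end pt 26.3 158.1
```

The rail is in place: the ends line up within about 1 mm, the upstand is about 40–41 mm from the glass edge, and the glass has not moved. Now I press to about 10 N.

send_rows(
  plan=[
    [255, 0, 0, -0.2, 0],
    [255, 0, 0, -0.2, 0],
    [255, 0, 0, -0.2, 0],
    [255, 0, 0, -0.2, 0],
    [255, 0, 0, -0.2, 0],
    [255, 0, 0, -0.2, 0],
  ],
)

```text
clock: 10.17
tcp_pos: [0.503, 0.0082, 0.0082]
orientation: [-1.971, -2.446, 0.001]
wrist_force: [-5.6, -0.5, 9.9]
gripper_width: 0.011
```

send_rows(
  plan=[
    [255, 0, 0, 0, 0],
    [255, 0, 0, 0, 0],
    [255, 0, 0, 0, 0],
    [255, 0, 0, 0, 0],
    [255, 0, 0, 0, 0],
    [255, 0, 0, 0, 0],
  ],
)

```text
clock: 10.67
tcp_pos: [0.503, 0.0082, 0.0082]
orientation: [-1.971, -2.446, 0.001]
wrist_force: [-4.9, 0.1, 10.1]
gripper_width: 0.0105
```

```bash
python3 look.py 12 side scene; for i in 1 2 3; do python3 look.py x wrist; done
```

```text
10.7667 [0.503  0.0082 0.0083] yaw 12.28157063539976 [-1.971e+00 -2.446e+00  1.000e-03] [-4.6  1.2 10.4] [-0.12  0.69  0.04] 0.010882249450145548
10.8167 [0.503  0.0082 0.0083] yaw 12.2823569988239 [-1.971e+00 -2.446e+00  1.000e-03] [-5.3 -1.   9.9] [-0.11  0.74 -0.01] 0.011244536799612884
10.8667 [0.503  0.0082 0.0083] yaw 12.28329213459682 [-1.971e+00 -2.446e+00  1.000e-03] [-4.7 -0.4 11.3] [-0.03  0.71  0.01] 0.010573378396895285
10.9167 [0.503  0.0082 0.0082] yaw 12.280471064081269 [-1.971e+00 -2.446e+00  1.000e-03] [-5.  -0.4 10.2] [-0.09  0.7   0.  ] 0.011033370718841213
```

View pics/side12.png

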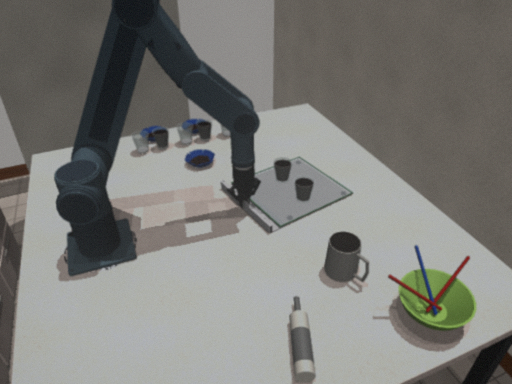

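View pics/scene12.png

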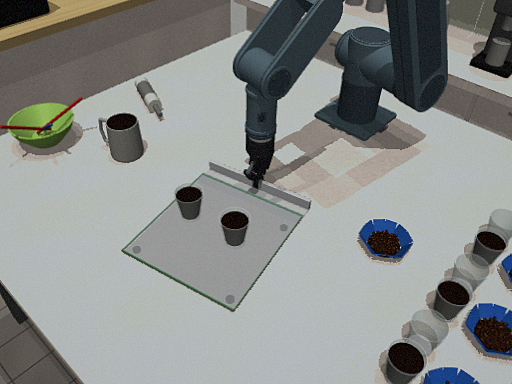

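The force is steady at about 10 N. Both views show the rail along the front edge and the cups, boat and pitcher where they were. Handing in.

```bash
python3 -c "
from cell import ticket
print(ticket.hand_in())"
```

```text
the job is handed in; nothing more can be done
None
```

The rail is fitted under the glass's front edge, and I handed in with the gripper still holding it pressed down. I gripped it by the upstand at mid-length and carried it round in front of the glass. I then set it on the counter and slid it in flat.

**Last checks:**
- **Tuck:** the upstand's middle was 41.7 mm from the glass edge in the wrist view, about 40.5 mm in the side view and about 39 mm in the scene view. That puts the flange 24–27 mm under the glass. The rail and the glass edge are parallel within about 0.2°.
- **Ends:** in the last scene and side views the rail's ends lined up with the sheet's corners within about 1 mm. The earlier views had disagreed by up to 5 mm; that figure held only before I zoomed in on the corners.
- **Press:** the downward push was steady at 10–11 N at about 10.9 s on the clock, with the grip set to 60 N. About 5 N of sideways friction from the slide remained. The push briefly rose to about 15 N during the slide.
- **Glass and other items:** the glass corners stayed within about half a pixel (about 1 mm) of where they were before the slide. The cups, boat and pitcher look the same in the final pictures; I did not measure them.
- **Flatness:** I judged it from the tool height and force, which matched the moment I gripped the rail lying flat, and from the pictures. I did not measure the flange height under the glass.

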